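# Set the coarse ring of a dual gap control and snap the cam lock shut

## Task

Set this rheometer base up for its next run: turn the black outer ring of the dual gap control until its white line points at the yellow marker, leaving the silver fine knob in the middle of it as it is set. Then lock the base by flipping the red-handled cam lever over its high point, towards the robot's side of the base, until it snaps fully shut. Do not shift or knock over the loose things standing around.

Things in the scene. Friction and masses are not known exactly. Their poses are not given: they have to be found in the camera images.
- console: Fixed low dark instrument base with blue bands front and back, 260 (its x) x 420 (its y) x 70 mm high; origin at the centre of its underside, its flat deck 70 mm above the origin; x points away from the robot at yaw 0, z up. The gap control stands near the middle of the deck; the cam lock stands on one side of it (its +y or -y) and the white pot on the other, each 125 to 180 mm from the control.
- control: The fixed base plate of the dual gap control, a silver disc 74 mm across and 8 mm high lying on the deck; origin on the common vertical axis of ring and fine knob, at deck height, z up. Above the deck: outer ring from 8 to 36 mm (64 mm across, so grasp it across its diameter, at any bearing), fine knob from 37 to 63 mm (32 mm across). Its x axis is the zero direction of the ring.
- ring (a joint): Angle of the black outer ring (rad): the bearing of its white line, counter-clockwise seen from above, from the x axis of control. Range -2.6 to 2.6. It starts clockwise of the marker, so it must be turned counter-clockwise by 0.8 to 2.6 rad. Friction about 0.1 N m; it stays where it is left.
- ring_mark (a point): Point at the outer end of the ring's white line, 34 mm from the axis, 36 mm above the deck; turns with the ring.
- fine_mark (a point): Point on the edge of the silver fine knob's top, at the end of its red line, 15 mm from the axis, 63 mm above the deck. The fine knob turns on its own, at the slightest touch (0.012 N m), and must stay as it is.
- marker: Flat yellow wedge, 2 mm thick and 18 mm wide, about 29 mm long, fixed on the deck just outside the control, from 41 to 70 mm from the axis, pointing at the control; origin on the control's axis at deck height, its x axis points from the axis to the wedge: the direction that the ring's white line must have.
- marker_tip (a point): Point on the marker's x axis, 34 mm from the control's axis and 36 mm above the deck: where ring_mark must come to.
- lock: Fixed cam lock block on the deck, a 70 (x) x 56 (y) x 12 mm plate with two dark cheeks (x +-15 mm, y +-22 mm, up to 47 mm) that carry the lever's pivot; origin at the centre of its underside at deck height. The pivot lies 36 mm above the origin along its y axis. The lever starts leaning towards its +x (away from the robot) and closes towards its -x.
- lever (a joint): Angle of the cam lever (rad): 0 open, leaning 0.60 rad from the upright towards the lock's +x; 0.60 upright; 0.80 the high point; 1.95 fully shut, leaning 1.35 rad past upright towards -x. An over-centre spring pushes it back to 0 before the high point (about 0.4 N m at 0, i.e. 5 to 6 N at 70 mm from the pivot, falling to none at the high point) and beyond it snaps it shut by itself and holds it.
- lever_tip (a point): End of the lever, 100 mm from its pivot. The lever is a steel bar 10 x 16 mm, then from 55 mm to 100 mm from the pivot a red round handle 18 mm in diameter.
- pot: Fixed white insulated pot with a black lid on the deck, 70 mm across, 104 mm high, an obstacle; origin at the centre of its underside.
- cup: Bystander: loose open steel cup, 36 mm across, 42 mm high, on the deck on the robot's side of the control; origin at the centre of its underside.
- jar: Bystander: loose amber jar, 38 mm across, 42 mm high, on the deck on the far side of the control; origin at the centre of its underside.
- wash_bottle: Bystander: white bottle with blue cap, 64 mm across, 160 mm high, loose on the table; origin under its centre.
- spool: Bystander: white paper cone, 68 mm across at the foot, 110 mm high, loose on the table; origin under its centre.
- amber_bottle: Bystander: amber bottle, 60 mm across, 130 mm high, loose on the table; origin under its centre.
- wrench: Bystander: wrench lying on the table, along its x axis.
- spatula: Bystander: spatula lying on the table, along its x axis.

How it is judged (in metres and radians):
On the way, in this order (a step that is already met when the one before it is completed fails the run):
1. the ring's white line points at the yellow marker, and the fingers have let go of it (horizontal distance between ring_mark and marker_tip below 0.004 m and value of joint lever below 0.8 rad and contact force between the fingers and control below 0.2 N), for 0.3 s.
2. the cam lever is flipped fully shut (value of joint lever above 1.8 rad), for 0.3 s.
At the end, for the whole second after the job is handed in: Ring line at the marker (ring_mark within 4 mm of marker_tip seen from above, 6.7 degrees), fine knob as it was (its mark moved under 4 mm, 15 degrees), lever shut (above 1.80 of 1.95 rad), no loose thing moved over 30 mm or tipped (horizontal distance between ring_mark and marker_tip below 0.004 m and value of joint lever above 1.8 rad and distance of fine_mark from where it was at the start of the episode below 0.004 m and not (distance of any of cup, jar, wash_bottle, spool, amber_bottle, wrench, spatula from where it was at the start of the episode above 0.03 m or angle between any of cup, jar, wash_bottle, spool, amber_bottle's own z axis and vertical above 0.5 rad)); the robot touches nothing.
It fails at once if the fine knob is turned (its mark moves more than 4 mm, about 15 degrees) (distance of fine_mark from where it was at the start of the episode above 0.004 m).
It fails at once if a loose bystander is shifted by more than 30 mm or knocked over (distance of any of cup, jar, wash_bottle, spool, amber_bottle, wrench, spatula from where it was at the start of the episode above 0.03 m or angle between any of cup, jar, wash_bottle, spool, amber_bottle's own z axis and vertical above 0.5 rad).
It also fails if it takes over 64 s, if anything falls off the work surface, if the arm or the gripper's body presses on something with over 40 N, if the wrist force passes 120 N, or if a joint passes its speed limit or range.

## Robot

A 7-joint arm with a two-finger parallel gripper is mounted at the origin on the work surface. World frame = base frame: x ahead of the robot, y to its left, z up, the work surface at z = 0. Lengths are in mm, angles in degrees, forces in N, time in s.
With the tool pointing down it reaches from about 400 to 875 mm from the base axis. Payload 6.5 kg.
Tool frame: the origin (TCP) lies midway between the tips of the shut fingers; the grasp point (between the pads) lies arm.pinch_z behind it (arm.pinch_z is the distance from the TCP to the grasp point, in mm); z points along the fingers, y is the direction in which the jaws open and shut (so a half turn about z gives the same grasp; the last joint's range is limited). The gripper opens to 85 mm and grips with 20 to 120 N. Pads are 22 mm wide; open, the fingers measure 114 mm over their backs; the gripper's body (76 mm by 85 mm) begins 54 mm behind the grasp point. The pads swing forward as they close: fully open they stand 13 mm farther back than shut.
Start: joints at [-79.996, 30.733, -0.252, 88.115, 0.149, 61.152, -4.079], TCP at [155.008, 631.239, 203.39] pointing down, gripper open.
Joint ranges: [-154.64, 154.64], [-21.42, 123.67], [-72.66, 72.17], [13.99, 137.28], [-74.86, 254.86], [10.95, 109.41], [-158.01, 158.01]. Speed limits (degrees/s): [136.94, 136.94, 180, 180, 180, 180, 180].

## Interface

Orientations are given as [roll, pitch, yaw] about the fixed x, y, z axes, in that order (R = Rz(yaw) Ry(pitch) Rx(roll)).
In Python, from plant import arm gives the robot as it stands.
- The arm moves only by the tool servo_tool, never from a script. Its argument "deltas" is one flat list of numbers, 4 for each row, row after row: the shift along the tool's x, y, z in m, then the turn about the tool's z in degrees. A call has 1 to 10 rows; each row shifts and turns the commanded pose from where the row before left it, along the tool's axes as they then stand; what a row does not reach is not made up. A row lasts 1/8 s, in which the tool goes at most 62.5 mm and 10.7 degrees, less where a joint would pass 70% of its speed; a pose out of reach is approached as far as the arm can. A call with a gripper value outside its range is refused whole. "claw" is the closure, from -1 (fully open) to 1 (shut), set as the call begins (left out, the last holds). The fingers move at their own pace and stop on an object; the grip force is fixed at half the most. Time passes only in rows, so rows that do not move let the fingers close. It gives the time, the measured TCP pose, the force and the opening at its end, in the units of the state.
- arm.observe(): the state, without advancing time (a new reading comes with each control period).
- arm.capture(name): name is "side" or "top"; returns the picture (400x640x3 uint8, red, green, blue); there is no depth.
- arm.get_calibration(name): a dict with "fx", "fy", "cx", "cy" (pixels), "R" (3x3) and "t" (3): a world point X has camera coordinates R X + t. Camera axes: x right, y down, z forward; pixel columns grow to the right and rows downward; lengths in mm; the calibration is good to about 2 mm. A picture is of the moment at which its call begins. get_calibration takes no time and is no camera call.
- arm.finish_job(): hands the job in, once; it reports no verdict.
The state is a dict: "time": time; "joint_pos": joint angles; "joint_velocities": joint speeds; "joint_torque": joint torques, N m; "ee_pos": TCP position; "orientation": TCP orientation; "ft_force": force on the tool from outside, world axes, zero at the start; "wrist_torque": the same for the moment, N m; "finger_gap": opening from 0.0 (shut) to 1.0 (fully open).
Only numpy, scipy, OpenCV 4.12 (cv2) and the standard library are available. Lean on these libraries where they do the work, as an engineer would, in place of code of your own. Each camera call takes 0.05 s, during which the arm holds its last target. There are 200 camera calls.

## Working session

There is one attempt and no reset: what is moved stays moved. The work goes in short steps, Python scripts to look and compute and a tool call to move; the robot and the scene stay as the last step left them, time stands still between calls to the robot, and variables do not carry over. Pictures are saved under pics/ and viewed, about 8 in all and at most 12, crops included, and the job is handed in when it is done.

Besides the shell and the picture viewer there is one more tool, called after "Request:" as name(argument=value, ...) on one line, values as JSON. servo_tool: Moves the arm, as the interface text tells. Its arguments: {"type":"object","properties":{"deltas":{"type":"array"},"claw":{"type":"number"}},"required":["deltas"]}

```bash
ls; mkdir -p pics
python3 - <<'E'
from plant import arm
import cv2,json
for n in("top","side"):
    im=arm.capture(n); cv2.imwrite(f"pics/{n}0.png",im[:,:,::-1]); 
    c=arm.get_calibration(n); print(n,{k:(v.tolist() if hasattr(v,'tolist') else v) for k,v in c.items()})
print(arm.observe(),arm.pinch_z)
E
```

```text
pics
top {'fx': 444.89441330468276, 'fy': 444.89441330468276, 'cx': 316.4892545898391, 'cy': 199.3943835049685, 'R': [[0.0021683015928337626, -0.9999728343403582, -0.007044788819629268], [-0.9977836017457847, -0.0016949171190749584, -0.06652075873867315], [0.06650701132521149, 0.007173411829117697, -0.9977601713875525]], 't': [-10.242909045217834, 446.7886681402815, 1388.4012079509616]}
side {'fx': 432.1123960470176, 'fy': 432.1123960470176, 'cx': 319.36812025851833, 'cy': 199.82883393215522, 'R': [[0.854712156975439, -0.5191012776828724, -0.0009961056177048102], [-0.33026847084205563, -0.5423121775132345, -0.7725414159050012], [0.4004870358526509, 0.6606295222201799, -0.6349635961888633]], 't': [-408.47199867249935, 249.40167653817076, 1229.3882956599548]}
{'time': 0.1, 'joint_pos': array([-79.99643662,  30.77254785,  -0.25444785,  88.16319776,
         0.1492156 ,  61.15227698,  -4.08122492]), 'joint_velocities': array([ 0.00736563, -0.05991627, -0.00543582, -0.25483675, -0.09275884,
       -0.08694573, -0.07320836]), 'joint_torque': array([ 1.86944097e-03, -5.84562099e+01,  1.05155144e+00, -2.59776932e+01,
        1.26103734e-02,  4.59345189e-03, -2.19015044e-05]), 'ee_pos': array([154.88245301, 630.66522886, 202.62011023]), 'orientation': array([-1.79912559e+02,  6.64526935e-03,  1.66206034e+02]), 'ft_force': array([ 0.7977862 , -1.15738987,  0.54268319]), 'wrist_torque': array([-0.00882503, -0.00289638, -0.00804055]), 'finger_gap': 0.9958470971365702} 18.700000000000003
```

View pics/top0.png

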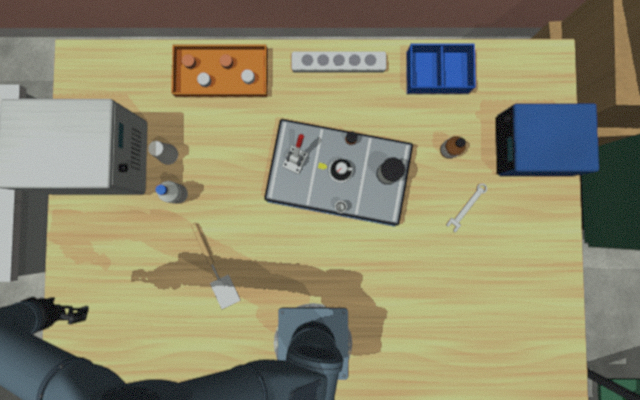

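View pics/side0.png

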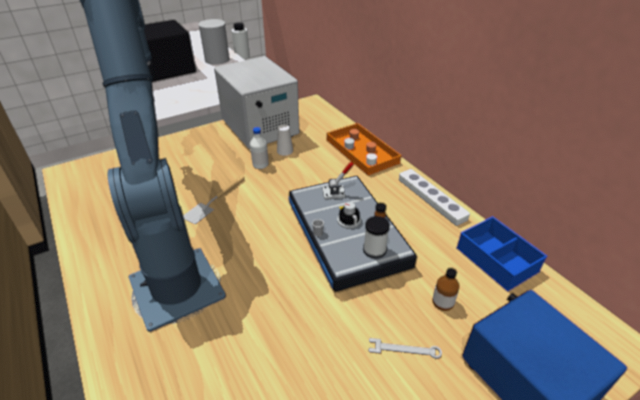

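The top view shows the console at about (340,172) px: lock at (296,158) with the red handle leaning away at (300,140), control at (342,169), yellow marker at (321,166), pot at (391,169), cup at (342,206) and jar at (351,138). The side view agrees. Next I'll zoom in on both.

```bash
cat > h.py <<'E'
import numpy as np,cv2
from plant import arm
def ray(n,u,v):
    c=arm.get_calibration(n);R=np.array(c["R"]);t=np.array(c["t"])
    return -R.T@t, R.T@np.array([(u-c["cx"])/c["fx"],(v-c["cy"])/c["fy"],1])
def plane(n,u,v,z):
    o,d=ray(n,u,v); return o+d*(z-o[2])/d[2]
def proj(n,X):
    c=arm.get_calibration(n);p=np.array(c["R"])@np.array(X)+c["t"]
    return c["cx"]+c["fx"]*p[0]/p[2],c["cy"]+c["fy"]*p[1]/p[2]
def comps(m,x0=0,y0=0,amin=4):
    n,_,st,ce=cv2.connectedComponentsWithStats(m.astype(np.uint8))
    return [(tuple(np.round(ce[i]+[x0,y0],2)),int(st[i,4])) for i in range(1,n) if st[i,4]>=amin]
E
python3 - <<'E'
from h import *
T=cv2.imread("pics/top0.png");S=cv2.imread("pics/side0.png")
a=cv2.resize(T[120:220,270:410],None,fx=5.7,fy=5.7,interpolation=cv2.INTER_CUBIC)
cv2.imwrite("pics/topc.png",a)
b=cv2.resize(S[150:280,290:430],None,fx=4.6,fy=4.6,interpolation=cv2.INTER_CUBIC)
cv2.imwrite("pics/sidec.png",b)
hsv=cv2.cvtColor(T,cv2.COLOR_BGR2HSV);c=hsv[120:220,265:415]
H,Sa,V=[c[...,i].astype(int) for i in range(3)]
print("yellow",comps((H>20)&(H<35)&(Sa>120)&(V>120),265,120)[:6])
print("red",comps(((H<6)|(H>172))&(Sa>140)&(V>80),265,120))
m=((V<75)).astype(np.uint8)
# console outline: dark frame, biggest external contour
cs,_=cv2.findContours(m,cv2.RETR_EXTERNAL,2); k=max(cs,key=cv2.contourArea)
r=cv2.minAreaRect(k); print(r, cv2.boxPoints(r)+[265,120])
E
```

```text
yellow [((np.float64(321.89), np.float64(165.71)), 35)]
red [((np.float64(299.42), np.float64(140.48)), 48)]
((127.45634460449219, 59.392356872558594), (27.53160285949707, 76.11823272705078), 9.926244735717773) [[372.33596802 214.50878906]
 [385.45724487 139.53001595]
 [412.57672119 144.27592468]
 [399.45544434 219.25469971]]
```

View pics/topc.png

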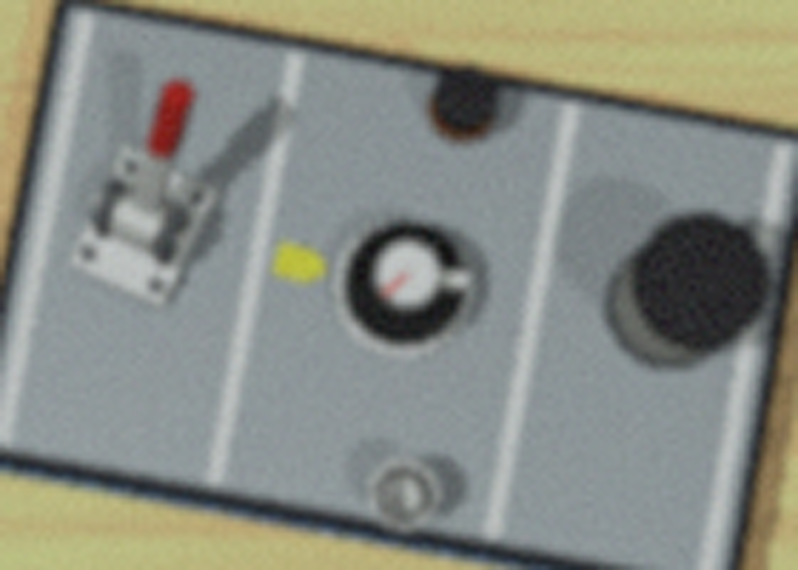

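View pics/sidec.png

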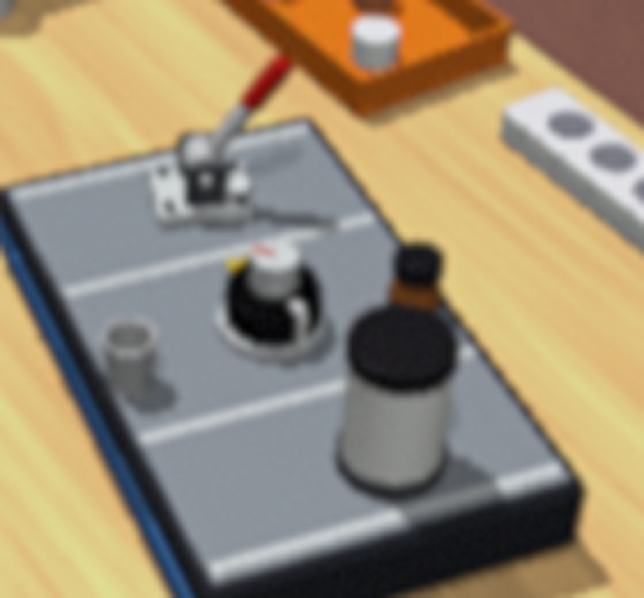

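The top crop shows the white line pointing right at (470,280), ring centre (406,283), marker centre (300,262), and lever from (160,155) to (183,85). The red fine line points down-left. I'll convert these to world coordinates.

Run:
```python
from h import *
f=lambda x,y,z:plane("top",270+(x+.5)/5.7-.5,120+(y+.5)/5.7-.5,z)
P={k:f(*v) for k,v in dict(ringc=(406,283,106),knobc=(405,273,133),wline=(470,280,106),mark=(300,262,72),markE=(276,259,72),markTip=(325,266,72),
 s1a=(295,55,70),s1b=(215,480,70),s2a=(570,105,70),s2b=(495,535,70),e1=(80,5,70),e2=(795,130,70),
 pl1=(122,145,82),pl2=(222,190,82),pl3=(160,305,82),pl4=(72,262,82),ht=(180,85,188),hb=(160,152,151),jar=(463,98,112),cup=(404,492,112),pot=(702,282,174)).items()}
for k,v in P.items(): print(k,np.round(v,1))
b=lambda a,c:np.degrees(np.arctan2(*(P[c]-P[a])[1::-1]))
c=P['ringc']
S=cv2.imread("pics/side0.png");T=cv2.imread("pics/top0.png")
print("wl",b('ringc','wline'),"mk",b('ringc','mark'),"s1",b('s1b','s1a'),"s2",b('s2b','s2a'),"edge",b('e2','e1')-90)
# red handle triangulation of handle centroid
hs=cv2.cvtColor(S,cv2.COLOR_BGR2HSV);H,Sa,V=[hs[150:200,325:365,i].astype(int) for i in range(3)]
m=((H<6)|(H>172))&(Sa>140)&(V>60)
cc=comps(m,325,150);print(cc)
(u,v)=max(cc,key=lambda q:q[1])[0]
o1,d1=ray("top",299.42,140.48);o2,d2=ray("side",u,v)
s=np.linalg.lstsq(np.c_[d1,-d2],o2-o1,rcond=None)[0];a=o1+s[0]*d1;bb=o2+s[1]*d2;print(a,bb)
# knob centre cross-check in side
for k in ('ringc','knobc'): print(proj("side",P[k]))
```

```text
ringc [530.3 -81.9 106. ]
knobc [531.8 -80.1 133. ]
wline [ 532.  -115.1  106. ]
mark [546.2 -27.   72. ]
markE [547.7 -14.2  72. ]
markTip [544.  -40.3  72. ]
s1a [658.4 -24.2  70. ]
s1b [429.7  18.   70. ]
s2a [ 631.4 -171.6   70. ]
s2b [ 400.8 -130.6   70. ]
e1 [685.6  91.6  70. ]
e2 [ 617.9 -291.9   70. ]
pl1 [607.2  67.7  82. ]
pl2 [583.1  14.5  82. ]
pl3 [521.7  47.1  82. ]
pl4 [544.6  93.8  82. ]
ht [616.8  32.5 188. ]
hb [590.5  44.  151. ]
jar [ 626.3 -111.3  112. ]
cup [421.3 -80.4 112. ]
pot [ 521.8 -224.2  174. ]
wl -87.2277279795354 mk 73.9369853947017 s1 -10.446427664026286 s2 -10.094680720857632 edge -10.013032616436774
[((np.float64(347.5), np.float64(167.5)), 38)]
[603.1004628   38.088539   171.98687613] [605.8932735   36.49783714 172.47411731]
(np.float64(347.9107871310364), np.float64(211.85747967825765))
(np.float64(348.3478928650814), np.float64(204.6100806160904))
```

Request:
servo_tool(deltas=[0, 0, -0.04, 0, 0, 0, -0.04, 0, -0.041, -0.03, 0, 0, -0.041, -0.03, 0, 0, -0.041, -0.03, 0, 0, -0.041, -0.03, 0, 0, -0.041, -0.03, 0, 0, -0.041, -0.03, 0, 0], claw=-1)

```text
time: 1.1
ee_pos: [351.8, 396.1, 283.2]
orientation: [-180.0, -0.0, 166.2]
ft_force: [0.7, -0.0, 0.1]
finger_gap: 0.997
```

```bash
cat >> h.py <<'E'
def zoom(n,x0,y0,w,h,s=8):
    im=arm.capture(n)[:,:,::-1][y0:y0+h,x0:x0+w]
    return cv2.resize(im,None,fx=s,fy=s,interpolation=cv2.INTER_CUBIC)
def rw(n,m,x0,y0,s,z):
    "world centroid of mask m (zoomed) on plane z"
    y,x=np.nonzero(m); return plane(n,x0+(x.mean()+.5)/s-.5,y0+(y.mean()+.5)/s-.5,z)
E
python3 - <<'E'
from h import *
T=cv2.imread("pics/top0.png")
x0,y0,s=310,140,8
a=cv2.resize(T[y0:200,x0:375],None,fx=s,fy=s,interpolation=cv2.INTER_CUBIC)
cv2.imwrite("pics/ringz.png",a)
h=cv2.cvtColor(a,cv2.COLOR_BGR2HSV);H,Sa,V=[h[...,i].astype(int) for i in range(3)]
mk=(H>20)&(H<38)&(Sa>100);print("marker",rw("top",mk,x0,y0,s,72))
dk=(V<80)
k=max(cv2.findContours(dk.astype(np.uint8),cv2.RETR_EXTERNAL,2)[0],key=cv2.contourArea)
e=cv2.fitEllipse(cv2.convexHull(k));print(e)
c=plane("top",x0+(e[0][0]+.5)/s-.5,y0+(e[0][1]+.5)/s-.5,104);print("ring c",c)
ls=cv2.connectedComponentsWithStats((V>165).astype(np.uint8))
for i in range(1,ls[0]):
    if ls[2][i,4]>40: u,v=ls[3][i];print(ls[2][i],(u,v),plane("top",x0+(u+.5)/s-.5,y0+(v+.5)/s-.5,106))
E
```

```text
marker [545.62330746 -26.00504448  72.        ]
((250.98838806152344, 235.592529296875), (164.2181854248047, 171.6306610107422), 40.22953414916992)
ring c [531.29083034 -82.32517782 104.        ]
[  379     0   114   480 12436] (np.float64(434.14522354454806), np.float64(244.3732711482792)) [ 527.83129568 -149.95635636  106.        ]
[    0    29    87   433 10283] (np.float64(35.99815229018769), np.float64(230.84469512788098)) [532.69321666  -2.64448352 106.        ]
[  63  179   71   57 2965] (np.float64(96.46340640809443), np.float64(208.80573355817876)) [540.94044013 -25.02353494 106.        ]
[ 214  185   80   78 4694] (np.float64(252.55602897315723), np.float64(223.62782275244993)) [535.47994395 -82.81602652 106.        ]
[314 227  20  11 170] (np.float64(323.90588235294115), np.float64(232.2941176470588)) [ 532.28135302 -109.2082366   106.        ]
[170 298  17  17 167] (np.float64(178.0119760479042), np.float64(306.0179640718563)) [504.77347657 -55.22089908 106.        ]
[207 325  10   9  53] (np.float64(211.66037735849056), np.float64(328.8490566037736)) [496.30771449 -67.65071676 106.        ]
[252 333  11   7  49] (np.float64(257.38775510204084), np.float64(335.83673469387753)) [493.73686401 -84.53712531 106.        ]
```

View pics/ringz.png

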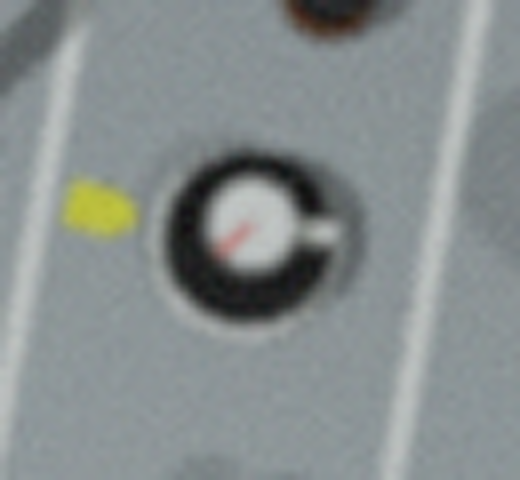

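Measured: axis ≈ (531.5,-82), white line bearing ≈ -88°, marker ≈ 76°, so the turn is about 164° CCW. I'll re-check that in the image later. Now moving above the control.

Request:
servo_tool(deltas=[-0.0288, -0.0421, 0, 0, -0.0288, -0.0421, 0, 0, -0.0288, -0.0421, 0, 0, -0.0288, -0.0421, 0, 0, -0.0288, -0.0421, 0, 0, -0.0288, -0.0421, 0, 0, -0.0288, -0.0421, 0, 0, -0.0288, -0.0421, 0, 0, -0.0288, -0.0421, 0, 0, -0.0288, -0.0421, 0, 0])

```text
time: 2.35
ee_pos: [530.5, -81.1, 283.2]
orientation: [180.0, -0.0, 166.2]
ft_force: [0.9, 0.4, -0.5]
finger_gap: 1.0
```

Request:
servo_tool(deltas=[0, 0, 0, 10, 0, 0, 0, 10, 0, 0, 0, 10, 0, 0, 0, 10, 0, 0, 0, 10, 0, 0, 0, 10, 0, 0, 0, 10, 0, 0, 0, 10, 0, 0, 0, 10, 0, 0, 0, 10])

```text
time: 3.6
ee_pos: [530.0, -79.6, 283.1]
orientation: [-180.0, 0.0, 65.9]
ft_force: [0.2, 0.5, -0.1]
finger_gap: 1.001
```

Request:
servo_tool(deltas=[0, 0, 0, 10, 0, 0, 0, 10, 0, 0, 0, 10, 0, 0, 0, 10, 0, 0, 0, 10, 0, 0, 0, 10, 0, 0, 0, 6.2, 0, 0, 0, 0])

```text
time: 4.6
ee_pos: [530.0, -79.6, 283.0]
orientation: [180.0, 0.0, 0.1]
ft_force: [-0.1, -0.3, 0.3]
finger_gap: 1.0
```

Run:
```python
from h import *
s=arm.observe();print({k:np.round(s[k],2) for k in("joint_pos","ee_pos","orientation","time")})
print("side expect", proj("side",[532,-112,106]),proj("side",[532,-82,106]))
S=cv2.imread("pics/side0.png")
a=cv2.resize(S[190:235,325:375],None,fx=10,fy=10,interpolation=cv2.INTER_CUBIC)
x0,y0,s=325,190,10
h=cv2.cvtColor(a,cv2.COLOR_BGR2HSV);V=h[...,2]
n,_,st,ce=cv2.connectedComponentsWithStats((V>165).astype(np.uint8))
for i in range(1,n):
    if st[i,4]>100: print(st[i],(x0+(ce[i][0]+.5)/s-.5,y0+(ce[i][1]+.5)/s-.5))
```

```text
{'joint_pos': array([-42.34,  23.46,  61.19, 102.46, -22.17,  67.38, -64.29]), 'ee_pos': array([530.04, -79.56, 283.03]), 'orientation': array([1.7998e+02, 5.0000e-02, 7.0000e-02]), 'time': np.float64(4.6)}
side expect (np.float64(353.99574909714016), np.float64(217.28017484570924)) (np.float64(348.3820061938475), np.float64(211.6963519036798))
[   0    0   62   71 2802] (np.float64(327.2073875802998), np.float64(192.59093504639543))
[150   0  43  16 589] (np.float64(341.5720713073005), np.float64(190.219779286927))
[ 441    0   59   79 2698] (np.float64(372.3877687175686), np.float64(192.34332839140103))
[ 388   59   75   45 2332] (np.float64(366.95042881646657), np.float64(197.66072041166382))
[    0   101   342   101 15695] (np.float64(343.0269098438993), np.float64(204.60804396304556))
[290 261  15  17 178] (np.float64(354.30898876404495), np.float64(216.38539325842697))
[115 269  22  44 674] (np.float64(337.1219584569733), np.float64(218.62166172106825))
[ 292  420  108   30 1980] (np.float64(360.30005050505054), np.float64(233.4050505050505))
```

Request:
servo_tool(deltas=[0.0015, 0.0024, -0.0, 0, 0, 0, 0.04, 0, 0, 0, 0.04, 0, 0, 0, 0.04, 0, 0, 0, 0.03, 0, 0, 0, 0.02, 0, 0, 0, 0.02, 0, 0, 0, 0.013, 0, 0, 0, 0.006, 0, 0, 0, 0, 0])

```text
time: 5.85
ee_pos: [532.0, -82.2, 74.5]
orientation: [180.0, -0.0, 0.0]
ft_force: [0.7, -1.5, -0.3]
finger_gap: 1.0
```

Run:
```python
from h import *
a=zoom("side",310,170,80,70,8);cv2.imwrite("pics/s1.png",a)
s=arm.observe();print({k:np.round(s[k],2) for k in("joint_pos","ee_pos","orientation","ft_force","wrist_torque")})
```

```text
{'joint_pos': array([-29.67,  38.82,  45.9 , 112.42, -39.13,  45.51, -51.19]), 'ee_pos': array([532.18, -82.28,  74.79]), 'orientation': array([ 1.8e+02, -4.0e-02,  1.0e-02]), 'ft_force': array([-0.44,  0.42,  0.91]), 'wrist_torque': array([0.  , 0.03, 0.02])}
```

View pics/s1.png

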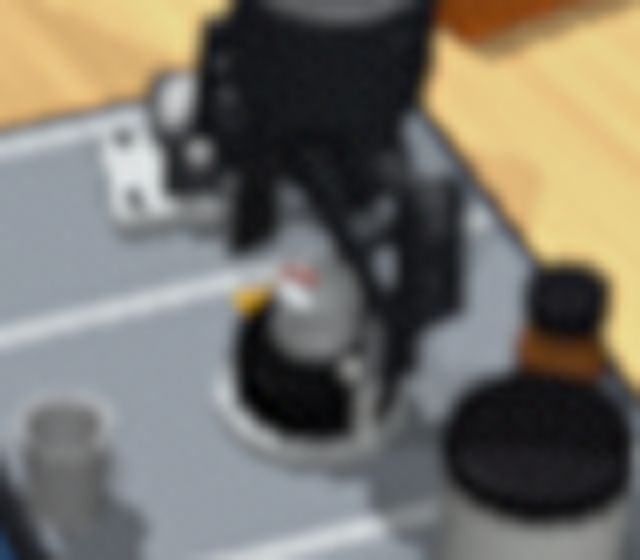

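The fingers straddle the ring and the knob is clear of the palm. Closing.

Request:
servo_tool(deltas=[0, 0, 0, 0, 0, 0, 0, 0, 0, 0, 0, 0, 0, 0, 0, 0, 0, 0, 0, 0], claw=1)

```text
time: 6.52
ee_pos: [534.4, -83.4, 77.6]
orientation: [180.0, -0.3, -0.0]
ft_force: [-4.6, 0.7, 26.2]
finger_gap: 0.359
```

Run:
```python
from h import *
a=zoom("side",320,180,60,60,8);b=zoom("top",310,140,60,60,8);cv2.imwrite("pics/s2.png",np.hstack([a[:,:380],b[:,:400]]))
s=arm.observe();print({k:np.round(s[k],2) for k in("joint_pos","ee_pos","orientation","ft_force","wrist_torque","finger_gap")})
```

```text
{'joint_pos': array([-29.67,  38.63,  46.11, 112.26, -39.09,  45.62, -51.18]), 'ee_pos': array([534.37, -83.4 ,  77.57]), 'orientation': array([-1.8e+02, -3.1e-01, -4.0e-02]), 'ft_force': array([-3.52,  0.93, 26.71]), 'wrist_torque': array([0.09, 0.96, 0.08]), 'finger_gap': np.float64(0.36)}
```

View pics/s2.png

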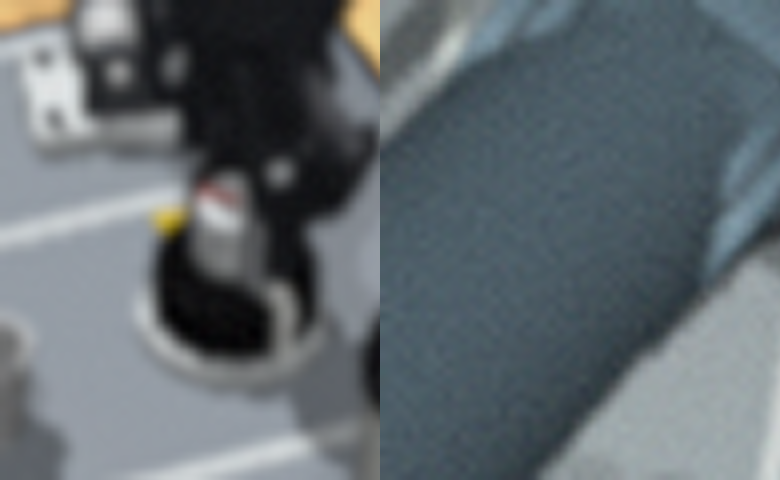

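Run:
```python
from h import *
for y in(-124,-135):
  for z in (80,95,110): print("s1",y,z,(np.array(proj("side",[532,y,z]))-[310,170])*8)
for y in (-98,-108,-114,-125):
  for z in (80,95,106): print("s2",y,z,(np.array(proj("side",[534,y,z]))-[320,180])*8)
print("ring wall nearest side: base/top", [(np.array(proj("side",[531,-114,z]))-[320,180])*8 for z in(78,106)])
print("knob top",(np.array(proj("side",[531.5,-82,133]))-[320,180])*8)
```

```text
s1 -124 80 [366.660632   447.51822619]
s1 -124 95 [368.75782055 418.23873187]
s1 -124 110 [370.88596105 388.52710803]
s1 -135 80 [383.44354661 464.51666244]
s1 -135 95 [385.67615374 435.1978229 ]
s1 -135 110 [387.941898   405.44382305]
s2 -98 80 [252.02092976 326.25819893]
s2 -98 95 [253.83923023 297.07989545]
s2 -98 106 [255.1894394  275.41306239]
s2 -108 80 [266.8896592  341.28698748]
s2 -108 95 [268.82509237 312.07085212]
s2 -108 106 [270.26237085 290.37456035]
s2 -114 80 [275.88248999 350.37662441]
s2 -114 95 [277.88929235 321.13813353]
s2 -114 106 [279.3796273  299.42441333]
s2 -125 80 [292.5107029  367.18383693]
s2 -125 95 [294.6505142  337.90505346]
s2 -125 106 [296.23973904 316.15987904]
ring wall nearest side: base/top [array([269.14375993, 357.02187859]), array([272.82118969, 302.19045334])]
knob top [228.9396394  199.95984517]
```

The fingers closed above the ring, onto the fine knob. The near fingertip shows at z ≈ 110 instead of the expected 88, so the tips sit about 20 mm higher than the TCP suggests. The red line looks unmoved. I'll lift slightly while opening, then go lower and check.

Request:
servo_tool(deltas=[0, 0, -0.001, 0, 0, 0, 0, 0, 0, 0, 0, 0, 0, 0, 0, 0, 0, 0, 0, 0, 0, 0, 0, 0], claw=-1)

```text
time: 7.38
ee_pos: [531.7, -82.1, 75.3]
orientation: [180.0, 0.0, 0.0]
ft_force: [0.5, -0.1, 0.2]
finger_gap: 0.999
```

Run:
```python
from h import *
s=arm.observe();print({k:np.round(s[k],2) for k in("joint_pos","ee_pos","orientation","ft_force","wrist_torque","finger_gap")})
a=zoom("side",320,150,70,80,7)
for p in ([532,-82,133],[532,-125,88],[532,-139,88],[532,-125,110],[532,-139,110],[494,-125,147],[570,-125,147],[494,-125,170],[570,-125,170]):
    u,v=proj("side",p);cv2.circle(a,(int((u-320)*7),int((v-150)*7)),3,(0,255,0) if p[2] in(88,147) else (0,0,255) if p[2]!=133 else (255,0,0),-1)
cv2.imwrite("pics/s3.png",a)
```

```text
{'joint_pos': array([-29.73,  38.77,  45.97, 112.43, -39.05,  45.6 , -51.25]), 'ee_pos': array([531.75, -82.15,  75.33]), 'orientation': array([1.8e+02, 1.0e-02, 1.0e-02]), 'ft_force': array([ 0.5 , -0.12,  0.24]), 'wrist_torque': array([ 0.03,  0.02, -0.01]), 'finger_gap': np.float64(1.0)}
```

View pics/s3.png

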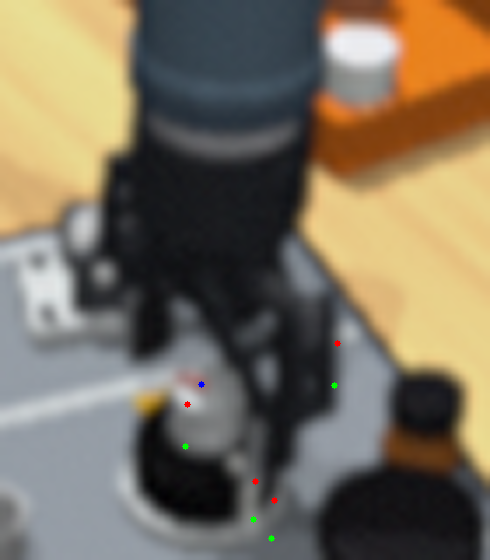

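The near fingertip ends around (280,475) px, well above the ring's mid-height, so the real tips are about 25 mm short of the reported TCP. Lowering 20 mm under force watch.

Request:
servo_tool(deltas=[0, 0, 0.005, 0, 0, 0, 0.005, 0, 0, 0, 0.004, 0, 0, 0, 0.003, 0, 0, 0, 0.003, 0, 0, 0, 0, 0])

```text
time: 8.18
ee_pos: [531.7, -82.1, 55.2]
orientation: [-180.0, 0.0, 0.0]
ft_force: [0.2, -0.6, -0.0]
finger_gap: 1.002
```

Run:
```python
from h import *
s=arm.observe();print({k:np.round(s[k],2) for k in("ee_pos","orientation","ft_force","wrist_torque","finger_gap")})
a=zoom("side",320,150,70,80,7)
for p in ([532,-82,133],[532,-125,82],[532,-125,94]):
    u,v=proj("side",p);cv2.circle(a,(int((u-320)*7),int((v-150)*7)),3,(0,0,255),-1)
cv2.imwrite("pics/s4.png",a)
```

```text
{'ee_pos': array([531.68, -82.15,  55.22]), 'orientation': array([-1.8e+02,  2.0e-02,  0.0e+00]), 'ft_force': array([ 0.18, -0.59, -0.02]), 'wrist_torque': array([0.04, 0.01, 0.01]), 'finger_gap': np.float64(1.0)}
```

View pics/s4.png

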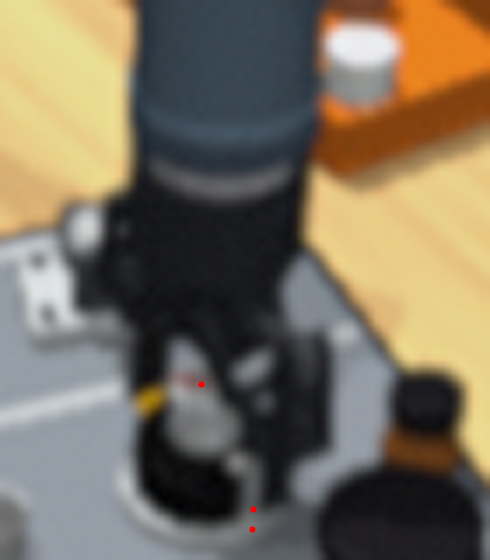

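Request:
servo_tool(deltas=[0, 0, 0.004, 0, 0, 0, 0.004, 0, 0, 0, 0, 0])

```text
time: 8.6
ee_pos: [531.5, -82.1, 47.0]
orientation: [-180.0, 0.0, 0.0]
ft_force: [-0.9, 0.4, 0.2]
finger_gap: 1.0
```

Request:
servo_tool(deltas=[0, 0, 0, 0, 0, 0, 0, 0], claw=1)

```text
time: 8.85
ee_pos: [532.0, -83.5, 48.2]
orientation: [179.9, -0.1, -0.0]
ft_force: [-1.7, -1.6, 5.8]
finger_gap: 0.733
```

Request:
servo_tool(deltas=[0, 0, 0, 0, 0, 0, 0, 0])

```text
time: 9.1
ee_pos: [532.0, -83.5, 48.2]
orientation: [179.9, -0.1, -0.0]
ft_force: [-1.8, -1.2, 6.7]
finger_gap: 0.73
```

The gap of 0.73 (62 mm) matches the ring, and the forces are low. Starting the CCW turn with a force check.

Request:
servo_tool(deltas=[0, 0.0013, -0.001, 0, 0, 0, 0, -5, 0, 0, 0, -8, 0, 0, 0, -8, 0, 0, 0, -9, 0, 0, 0, 0])

```text
time: 9.85
ee_pos: [531.9, -83.4, 48.3]
orientation: [-180.0, -0.0, 29.9]
ft_force: [1.0, -0.7, -4.7]
finger_gap: 0.731
```

Run:
```python
from h import *
s=arm.observe();print({k:np.round(s[k],2) for k in("joint_pos","ee_pos","orientation","ft_force","wrist_torque","finger_gap")})
```

```text
{'joint_pos': array([-22.78,  38.16,  35.99, 112.62, -34.28,  40.18, -25.61]), 'ee_pos': array([531.95, -83.38,  48.29]), 'orientation': array([-1.800e+02, -3.000e-02,  2.994e+01]), 'ft_force': array([ 1.01, -0.66, -4.71]), 'wrist_torque': array([-0.27, -0.47,  0.1 ]), 'finger_gap': np.float64(0.73)}
```

Request:
servo_tool(deltas=[0, 0, 0, -10, 0, 0, 0, -10, 0, 0, 0, -10, 0, 0, 0, -10, 0, 0, 0, -10, 0, 0, 0, -10, 0, 0, 0, 0])

```text
time: 10.72
ee_pos: [531.8, -83.3, 48.3]
orientation: [180.0, -0.0, 89.8]
ft_force: [0.1, 0.7, -2.9]
finger_gap: 0.728
```

Run:
```python
from h import *
s=arm.observe();print({k:np.round(s[k],2) for k in("joint_pos","ee_pos","orientation","ft_force","wrist_torque","finger_gap")})
```

```text
{'joint_pos': array([-11.59,  34.44,  20.53, 111.99, -19.35,  36.89,  21.03]), 'ee_pos': array([531.83, -83.26,  48.28]), 'orientation': array([ 1.800e+02, -3.000e-02,  8.977e+01]), 'ft_force': array([ 0.12,  0.74, -2.89]), 'wrist_torque': array([ 0.18, -0.49,  0.07]), 'finger_gap': np.float64(0.73)}
```

Request:
servo_tool(deltas=[0, 0, 0, -10, 0, 0, 0, -10, 0, 0, 0, -10, 0, 0, 0, -10, 0, 0, 0, -10, 0, 0, 0, -10, 0, 0, 0, 0])

```text
time: 11.6
ee_pos: [531.6, -83.3, 48.3]
orientation: [180.0, -0.0, 149.7]
ft_force: [0.3, 1.1, -1.4]
finger_gap: 0.73
```

Run:
```python
from h import *
s=arm.observe();print({k:np.round(s[k],2) for k in("joint_pos","ee_pos","orientation","ft_force","wrist_torque","finger_gap")})
a=cv2.resize(cv2.imread("pics/side0.png")[190:235,325:375],None,fx=10,fy=10,interpolation=cv2.INTER_CUBIC)
h=cv2.cvtColor(a,cv2.COLOR_BGR2HSV);H,Sa,V=[h[...,i].astype(int) for i in range(3)]
m=(H>18)&(H<36)&(Sa>130)&(np.arange(500)[None]<220)&(np.arange(450)[:,None]<220)
print(m.sum(),rw("side",m,325,190,10,72)); u,v=348.4,211.7
a=zoom("side",320,190,60,50,12);cv2.imwrite("pics/s5.png",a)
```

```text
{'joint_pos': array([  0.41,  32.94,   4.81, 111.28,  -4.5 ,  35.99,  67.76]), 'ee_pos': array([531.64, -83.28,  48.26]), 'orientation': array([ 1.7999e+02, -4.0000e-02,  1.4967e+02]), 'ft_force': array([ 0.34,  1.1 , -1.37]), 'wrist_torque': array([ 0.44, -0.26,  0.1 ]), 'finger_gap': np.float64(0.73)}
812 [546.61584916 -22.38331159  72.        ]
```

Request:
servo_tool(deltas=[0, 0, 0, -6, 0, 0, 0, -6, 0, 0, 0, 0])

```text
time: 12.02
ee_pos: [531.6, -83.3, 48.2]
orientation: [180.0, -0.0, 161.7]
ft_force: [0.8, 1.7, -1.2]
finger_gap: 0.725
```

Request:
servo_tool(deltas=[0, 0, 0, 0, 0, 0, 0, 0, 0, 0, 0, 0, 0, 0, 0, 0], claw=-1)

```text
time: 12.52
ee_pos: [531.9, -83.6, 48.5]
orientation: [-180.0, 0.0, 162.0]
ft_force: [0.9, 0.7, 0.3]
finger_gap: 0.999
```

Request:
servo_tool(deltas=[0, 0, -0.02, 0, 0, 0, -0.03, 0, 0, 0, -0.04, 0, 0, 0, -0.04, 0, 0, 0, -0.04, 0, 0, 0, -0.04, 0, 0, 0, 0, 0])

```text
time: 13.4
ee_pos: [533.9, -83.8, 261.7]
orientation: [179.9, 0.4, 162.0]
ft_force: [0.0, 0.3, -0.6]
finger_gap: 0.997
```

Run:
```python
from h import *
s=arm.observe();print({k:np.round(s[k],2) for k in("joint_pos","ee_pos","orientation","ft_force","wrist_torque","finger_gap")})
cv2.imwrite("pics/topB.png",arm.capture("top")[:,:,::-1]);cv2.imwrite("pics/sideB.png",arm.capture("side")[:,:,::-1])
b=cv2.imread("pics/topB.png")[140:200,310:375];print(b.mean(axis=(0,1)))
```

```text
{'joint_pos': array([  1.92,  16.22,   2.74, 101.59,  -0.87,  61.84,  76.92]), 'ee_pos': array([533.92, -83.78, 261.73]), 'orientation': array([179.91,   0.36, 161.97]), 'ft_force': array([ 0.03,  0.33, -0.56]), 'wrist_torque': array([ 0.02,  0.06, -0.  ]), 'finger_gap': np.float64(1.0)}
[119.27025641 112.85487179  97.72948718]
```

Request:
servo_tool(deltas=[0.018, 0.04, 0, 0, 0.018, 0.04, 0, 0, 0.018, 0.04, 0, 0, 0.018, 0.04, 0, 0, 0.018, 0.04, 0, 0, 0.018, 0.04, 0, 0, 0.018, 0.04, 0, 0, 0, 0, 0, 6, 0, 0, 0, 0], claw=1)

```text
time: 14.62
ee_pos: [497.5, 221.6, 256.8]
orientation: [-179.9, -0.1, 156.1]
ft_force: [0.2, -0.6, 0.3]
finger_gap: 0.003
```

Run:
```python
from h import *
a=arm.capture("top")[:,:,::-1].copy();cv2.imwrite("pics/topC.png",a)
b=arm.capture("side")[:,:,::-1].copy();cv2.imwrite("pics/sideC.png",b)
f=lambda im,x0,y0,w,h,s:cv2.resize(im[y0:y0+h,x0:x0+w],None,fx=s,fy=s,interpolation=cv2.INTER_CUBIC)
t=f(a,310,140,65,60,8)
cv2.imwrite("pics/c1.png",np.hstack([t[:,:400],f(b,325,190,48,60,8)]))
h=cv2.cvtColor(t,cv2.COLOR_BGR2HSV);V=h[...,2]
n,_,st,ce=cv2.connectedComponentsWithStats((V>165).astype(np.uint8))
for i in range(1,n):
    if st[i,4]>40: u,v=ce[i];print(st[i],ce[i],plane("top",310+(u+.5)/8-.5,140+(v+.5)/8-.5,106))
```

```text
[  404     0    96   353 12518] [447.21481067 173.39734782] [ 554.30303182 -154.92391551  106.        ]
[ 236  182   59   76 3004] [265.44740346 218.17776298] [537.5176658  -87.59031274 106.        ]
[  68  186   64   46 2167] [ 98.52284264 209.26165205] [540.771204   -25.78660712 106.        ]
[   0  323  133  157 8410] [ 41.30035672 413.8489893 ] [464.69224705  -4.77352625 106.        ]
[471 377  28  26 274] [487.68613139 389.10948905] [ 474.10837011 -169.42928533  106.        ]
[ 95 387  17  19 175] [102.28       394.70857143] [471.81732477 -27.26739889 106.        ]
[ 91 421  64  42 807] [121.11895911 442.56629492] [454.11130682 -34.23750828 106.        ]
[158 448  16  15 136] [166.11764706 454.54411765] [449.70953659 -50.82993537 106.        ]
[118 453  47  27 658] [140.2006079  469.41945289] [444.19614449 -41.27948118 106.        ]
[ 96 467  18  13 149] [104.88590604 474.86577181] [442.16205239 -28.26615442 106.        ]
```

View pics/c1.png

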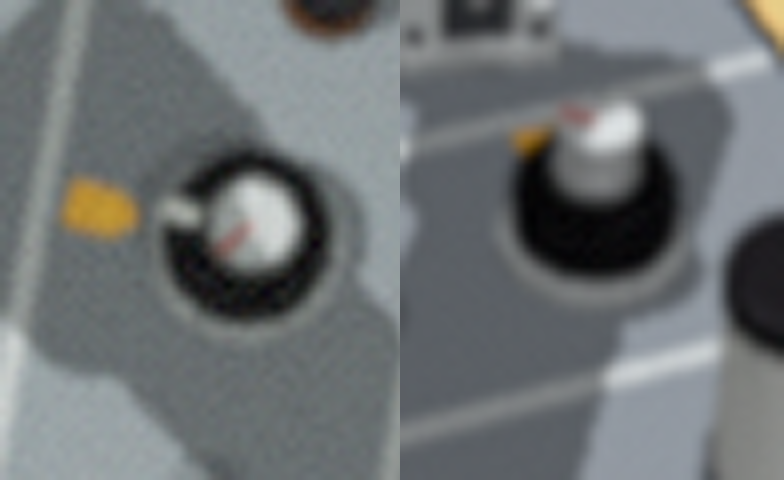

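The fine line is unchanged. The white line now sits at (182,212) px, pointing at the marker (101,209). Checking the exact bearing.

Run:
```python
from h import *
a=cv2.imread("pics/topC.png");t=cv2.resize(a[140:200,310:375],None,fx=8,fy=8,interpolation=cv2.INTER_CUBIC)
h=cv2.cvtColor(t,cv2.COLOR_BGR2HSV);H,S,V=[h[...,i].astype(int) for i in range(3)]
W=lambda u,v,z:plane("top",310+(u+.5)/8-.5,140+(v+.5)/8-.5,z)
m=np.zeros(V.shape,bool);m[195:232,160:203]=V[195:232,160:203]>115;m&=S<80
y,x=np.nonzero(m);w=(V[m]-110.);L=W((x*w).sum()/w.sum(),(y*w).sum()/w.sum(),106)
mk=(H>12)&(H<38)&(S>110);mk[:,160:]=0;mk[150:]|=False;M=rw("top",mk[:260],310,140,8,72)
R=W(251,235.6,92)
print(x.mean(),y.mean(),m.sum(),L,M,R)
for c in(R,np.array([531.5,-82.2,0]),np.array([531.8,-83.4,0])):
    b=lambda p:np.degrees(np.arctan2(p[1]-c[1],p[0]-c[0]));print(b(L),b(M),b(M)-b(L), np.linalg.norm((L-c)[:2]))
```

```text
178.29166666666666 210.85247747747746 888 [540.14382728 -55.52611696 106.        ] [545.51812201 -25.96038944  72.        ] [532.91563529 -82.90510522  92.        ]
75.21105028322998 77.52095922160227 2.3099089383722884 28.317057713181107
72.04478087201537 76.00382495100881 3.9590440789934433 28.039468371764166
73.33534337739027 76.5678386371786 3.2324952597883225 29.095924276540426
```

Estimates put the line about 3–4° short. That's inside the 6.7° limit but not by much, so I'll regrasp and add 4°.

Request:
servo_tool(deltas=[-0.0221, -0.0378, 0, 0, -0.0221, -0.0378, 0, 0, -0.0221, -0.0378, 0, 0, -0.0221, -0.0378, 0, 0, -0.0221, -0.0378, 0, 0, -0.0221, -0.0378, 0, 0, -0.0221, -0.0378, 0, 0, 0, 0, 0, 0, 0, 0, 0, 0], claw=-1)

```text
time: 15.85
ee_pos: [531.8, -82.7, 258.1]
orientation: [180.0, -0.0, 156.0]
ft_force: [-0.3, 0.3, -0.5]
finger_gap: 1.006
```

Request:
servo_tool(deltas=[-0.0003, -0.0006, 0, 0, 0, 0, 0.04, 0, 0, 0, 0.04, 0, 0, 0, 0.04, 0, 0, 0, 0.03, 0, 0, 0, 0.02, 0, 0, 0, 0.02, 0, 0, 0, 0.013, 0, 0, 0, 0.006, 0, 0, 0, 0, 0])

```text
time: 17.1
ee_pos: [532.3, -83.3, 49.4]
orientation: [180.0, -0.0, 156.0]
ft_force: [0.8, 0.7, 0.5]
finger_gap: 1.001
```

Request:
servo_tool(deltas=[0, 0, 0, 0, 0, 0, 0, 0, 0, 0, 0, 0, 0, 0, 0, 0], claw=1)

```text
time: 17.6
ee_pos: [532.8, -83.8, 50.6]
orientation: [180.0, 0.1, 156.0]
ft_force: [-2.3, -0.4, 6.3]
finger_gap: 0.728
```

Request:
servo_tool(deltas=[0, 0, 0, -2, 0, 0, 0, -2, 0, 0, 0, 0])

```text
time: 17.98
ee_pos: [532.8, -83.7, 50.6]
orientation: [180.0, 0.1, 160.0]
ft_force: [-2.1, -0.5, 6.7]
finger_gap: 0.729
```

Request:
servo_tool(deltas=[0, 0, 0, 0, 0, 0, 0, 0, 0, 0, 0, 0, 0, 0, 0, 0], claw=-1)

```text
time: 18.48
ee_pos: [532.2, -83.5, 49.4]
orientation: [-180.0, -0.0, 160.0]
ft_force: [0.0, -0.3, 0.3]
finger_gap: 0.999
```

Request:
servo_tool(deltas=[0, 0, -0.02, 0, 0, 0, -0.03, 0, 0, 0, -0.04, 0, 0, 0, -0.04, 0, 0, 0, -0.04, 0, 0, 0, -0.04, 0, 0, 0, 0, 4, 0, 0, 0, 0])

```text
time: 19.48
ee_pos: [532.2, -83.5, 259.6]
orientation: [180.0, 0.0, 156.0]
ft_force: [0.1, 0.6, -0.5]
finger_gap: 1.003
```

Run:
```python
from h import *
s=arm.observe();print({k:np.round(s[k],2) for k in("joint_pos","ee_pos","orientation","ft_force","finger_gap","time")})
```

```text
{'joint_pos': array([  1.63,  16.38,   3.08, 101.69,  -0.98,  61.93,  71.08]), 'ee_pos': array([532.17, -83.51, 259.59]), 'orientation': array([1.7999e+02, 2.0000e-02, 1.5604e+02]), 'ft_force': array([ 0.06,  0.59, -0.54]), 'finger_gap': np.float64(1.0), 'time': np.float64(19.48)}
```

Request:
servo_tool(deltas=[-0.0181, 0.035, 0, 0, -0.0181, 0.035, 0, 0, -0.0181, 0.035, 0, 0, -0.0181, 0.035, 0, 0, 0, 0, 0, 0, 0, 0, 0.03, 0, 0, 0, 0.03, 0, 0, 0, 0.03, 0, 0, 0, 0.03, 0, 0, 0, 0, 0], claw=1)

```text
time: 20.72
ee_pos: [652.3, 13.9, 136.6]
orientation: [-179.8, -0.3, 156.0]
ft_force: [0.2, -0.7, 0.2]
finger_gap: -0.002
```

Run:
```python
from h import *
s=arm.observe();print({k:np.round(s[k],2) for k in("joint_pos","ee_pos","orientation","ft_force","finger_gap","time")})
a=zoom("side",300,110,100,120,5);
for p in ([564,56,106],[616,33,188]):
    u,v=proj("side",p);cv2.circle(a,(int((u-300)*5),int((v-110)*5)),2,(0,255,0),-1)
cv2.imwrite("pics/l1.png",a)
```

```text
{'joint_pos': array([-5.9 , 35.25,  1.04, 90.52, -0.71, 54.61, 61.39]), 'ee_pos': array([652.31,  13.94, 136.58]), 'orientation': array([-179.8 ,   -0.32,  156.02]), 'ft_force': array([ 0.25, -0.74,  0.17]), 'finger_gap': np.float64(-0.0), 'time': np.float64(20.72)}
```

View pics/l1.png

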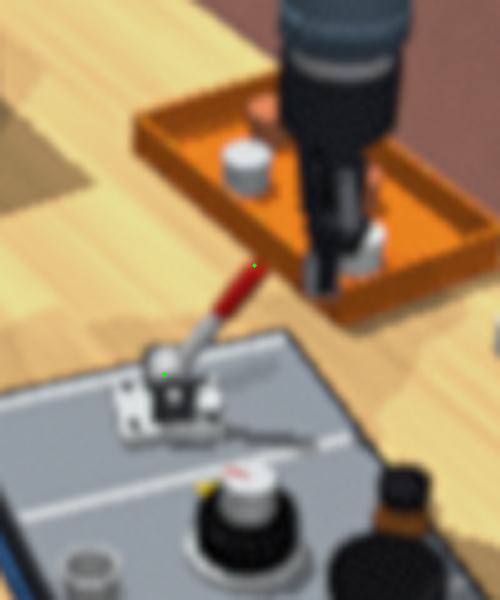

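The tip is confirmed at z ≈ 164, i.e. TCP+27, on the far side of the handle and in the lever's plane. Pushing toward the lock's -x.

Request:
servo_tool(deltas=[0.01, 0.002, 0, 0, 0.01, 0, 0, 0, 0.01, 0, 0, 0, 0.01, 0, 0, 0, 0.01, 0, 0, 0, 0.01, 0, 0, 0, 0.01, 0, 0, 0])

```text
time: 21.65
ee_pos: [594.2, 44.7, 141.5]
orientation: [179.9, 0.3, 156.0]
ft_force: [3.9, -3.1, 2.8]
finger_gap: 0.004
```

Request:
servo_tool(deltas=[0.01, 0, 0, 0, 0.01, 0, 0, 0, 0.01, 0, 0, 0, 0.01, 0, 0, 0])

```text
time: 22.15
ee_pos: [553.8, 62.1, 138.7]
orientation: [-179.9, -0.1, 156.0]
ft_force: [-0.3, -0.4, 0.0]
finger_gap: -0.001
```

Request:
servo_tool(deltas=[0.01, 0, 0, 0, 0.01, 0, 0, 0, 0, 0, 0, 0])

```text
time: 22.52
ee_pos: [536.6, 70.1, 139.4]
orientation: [-180.0, -0.0, 156.1]
ft_force: [0.1, -0.3, -0.0]
finger_gap: -0.001
```

Run:
```python
from h import *
s=arm.observe();print({k:np.round(s[k],2) for k in("ee_pos","orientation","ft_force","wrist_torque","time")})
b=arm.capture("side")[:,:,::-1].copy();cv2.imwrite("pics/l2.png",b)
h=cv2.cvtColor(b,cv2.COLOR_BGR2HSV)[140:215,300:375];H,S,V=[h[...,i].astype(int) for i in range(3)]
print(comps(((H<6)|(H>172))&(S>130)&(V>50),300,140))
for th in(-.6,0,.2,.8,1.35):
    x=-78*np.sin(th);print(th,np.round(proj("side",[564+.9135*x,56-.4067*x,106+78*np.cos(th)]),1))
```

```text
{'ee_pos': array([536.56,  70.09, 139.36]), 'orientation': array([-1.7999e+02, -3.0000e-02,  1.5606e+02]), 'ft_force': array([ 0.12, -0.25, -0.  ]), 'wrist_torque': array([0.06, 0.  , 0.02]), 'time': np.float64(22.52)}
[((np.float64(310.51), np.float64(181.98)), 45)]
-0.6 [346.8 167.9]
0 [333.3 165.5]
0.2 [328.5 166.2]
0.8 [315.9 172.8]
1.35 [309.8 182.6]
```

The handle is at (310.5,182) px and the fully shut prediction is (309.8,182.6), so the lever has snapped shut. Retreating for a last check.

Request:
servo_tool(deltas=[0, 0, -0.04, 0, 0, 0, -0.04, 0, 0, 0, -0.04, 0, 0.022, 0.038, 0, 0, 0.022, 0.038, 0, 0, 0.022, 0.038, 0, 0, 0.022, 0.038, 0, 0, 0.022, 0.038, 0, 0, 0, 0, 0, 0])

```text
time: 23.7
ee_pos: [512.8, 292.4, 259.2]
orientation: [179.9, -0.1, 156.4]
ft_force: [0.3, -1.3, 0.0]
finger_gap: -0.001
```

Run:
```python
from h import *
a=arm.capture("top")[:,:,::-1].copy();cv2.imwrite("pics/topD.png",a)
b=arm.capture("side")[:,:,::-1].copy()
t=cv2.resize(a[140:200,310:375],None,fx=8,fy=8,interpolation=cv2.INTER_CUBIC)
h=cv2.cvtColor(t,cv2.COLOR_BGR2HSV);H,S,V=[h[...,i].astype(int) for i in range(3)]
W=lambda u,v,z:plane("top",310+(u+.5)/8-.5,140+(v+.5)/8-.5,z)
m=np.zeros(V.shape,bool);m[190:232,160:203]=V[190:232,160:203]>115;m&=S<80
y,x=np.nonzero(m)
if len(x):
    w=(V[m]-110.);L=W((x*w).sum()/w.sum(),(y*w).sum()/w.sum(),106);M=np.array([545.5,-26,72])
    for c in([532.9,-82.9],[531.9,-81.9]):
        q=lambda p:np.degrees(np.arctan2(p[1]-c[1],p[0]-c[0]));print(m.sum(),q(L),q(M),q(M)-q(L))
hs=cv2.cvtColor(b,cv2.COLOR_BGR2HSV)[140:215,300:375];H,S,V=[hs[...,i].astype(int) for i in range(3)]
print(comps(((H<6)|(H>172))&(S>130)&(V>50),300,140))
full=cv2.resize(b[140:300,230:430],None,fx=2,fy=2)
z=np.zeros((480,800,3),np.uint8);z[:,:400]=t[:,:400];z[:320,400:]=full
cv2.imwrite("pics/d1.png",z)
s=arm.observe();print({k:np.round(s[k],2) for k in("ee_pos","ft_force","time")})
```

```text
1328 76.94949383428425 77.51384687408179 0.5643530397975383
1328 74.48241263505712 76.3260774581418 1.84366482308468
[((np.float64(310.67), np.float64(182.23)), 39)]
{'ee_pos': array([514.43, 287.56, 259.18]), 'ft_force': array([-0.16, -0.48,  0.57]), 'time': np.float64(23.8)}
```

View pics/d1.png

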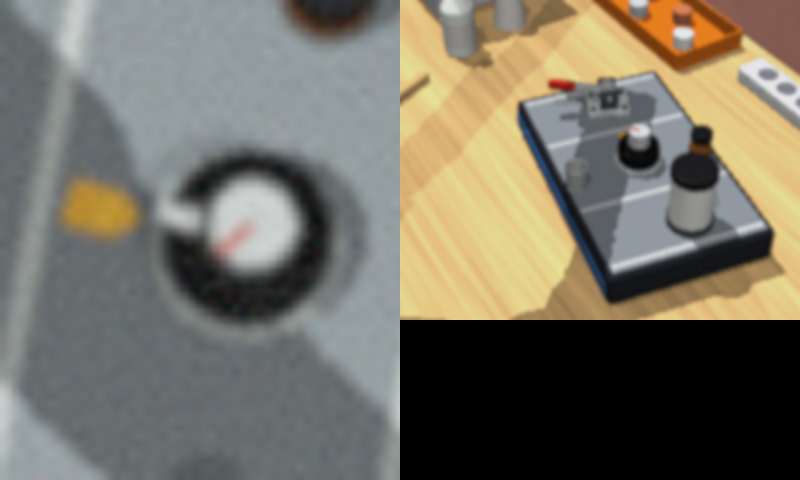

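The white line at (180,214) px points at the marker (100,209) within about 2°. The red fine line is unchanged and the lever is lying shut. The cup, jar and bottles are standing. Handing in.

```bash
python3 -c "
from plant import arm
print(arm.finish_job())"
```

```text
the job is handed in; nothing more can be done
None
```

The base is set up and handed in, at about 24 s of robot time. I turned the ring about 166° counter-clockwise to the marker and let go. I then pushed the lever over its high point with shut fingers, and it snapped shut.

**Last checks:**
- **Ring:** the white line is within about 0.6–1.8° of the marker (limit 6.7°).
- **Fine knob:** its red line looks unchanged in the last picture.
- **Lever:** the handle is at (310.7, 182.2) px, against (309.8, 182.6) predicted for fully shut.
- **Loose things:** the cup, jar, wash bottle and spool look upright and in place. I did not re-check the amber bottle, wrench and spatula after the moves.
- **Robot:** clear of everything.

**What went wrong or disagreed:**
- **First grasp:** the fingers closed above the ring and onto the fine knob, because the real fingertips sit about 27 mm short of the reported TCP. I reopened without visibly turning the knob and regrasped lower.
- **First ring turn:** it came out about 3–4° short, so I regrasped and added 4°.
- **Turn size:** the total of about 166° is more than the stated 2.6 rad (149°) maximum. Both cameras agreed on it, so I went by the pictures.

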